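# Switch the mixing-ball feeder to the other tin

### The job

Switch the mixing-ball feeder to its other tin: with the fingertips, press down the raised end of the seesaw gate until the gate has rocked fully over to that side, and then push the wooden paddle of the ball stop across, towards the robot's right, so that all three waiting balls run down that chute into the tin below it. Only press and push, without shoving hard: do not touch or lift the balls, and leave the tins and everything else where they stand.

Things in the scene. Friction and masses are not known exactly. Their poses are not given: they have to be found in the camera images.
- feeder: Fixed ball feeder of plywood and aluminium, 400 mm wide, 280 mm deep. Origin on the table top straight under the gate's axle (which runs along x, 105 mm up); +x points away from the robot up the feed chute, +y to the left chute, z up. The feed chute (30 mm wide inside) comes down from the back (floor 170 mm up at x = 200 mm) to the gate's middle (133 mm up at x = 16 mm); walls 22 mm
- chute_right (a point): middle of the open bottom at the outer end of the right side chute, 70 mm up, over the tin, at x = -9 mm, y = -177 mm in the feeder's frame. The side chutes lead left and right from the gate's ends (y = +-106 to +-198 mm, x from -44 to 26 mm, tops 122 mm up)
- gate (a joint): angle in rad of the seesaw gate: steel trough 200 mm long (feeder's y), 58 mm wide, with a guard 64 mm wide in the middle of its robot side, top 64 mm above the axle. +0.25 (stop): left end down, balls run left; -0.25 (stop): right end down, balls run right. Top-heavy: past level it falls on by itself and stays. At the start it leans fully to either side. Under 2 N on a pad turns it
- pad_right (a point): centre of the top face of the flat press pad at the gate's right end; moves with the gate. Pad 34 mm (y) x 60 mm (x) x 4 mm, sticking out from the trough towards the robot; the point is 80 mm on the robot's side of the axle's middle, 83 mm right of it and 20 mm above it when the gate is level. Nothing lies over or under the pad's path
- pad_left (a point): the same on the gate's left end
- stop (a joint): how far in m the sliding ball stop has been pushed to the feeder's right (-y): 0 to 0.006 shut, from 0.031 the balls can pass, 0.045 end stop. It stays where it is left; about 1.5 to 3 N moves it. A plate across the feed chute at x = 75 mm hangs from a cross rod (8 mm thick, middle 190 mm up) above the balls
- paddle (a point): centre of the outer (left, +y) face of the upright wooden paddle on the left end of the stop's rod: 34 mm (x) x 48 mm (z) x 6 mm thick, middle 192 mm above the table, top 216 mm. In the feeder's frame at x = 75 mm, y = 88 mm minus the stop's value. Pushed to the feeder's right (-y) on this face; the space to the left of it is free
- tin_right_in (a point): centre of the inner floor (at its rim's level, 4 mm up; the floor is domed 11 mm up in the middle) of the empty round aluminium tin that stands loose under the right chute's outer end: 100 mm wide, 56 mm high, wall 3 mm
- chute_left (a point): the same on the left, at y = 177 mm
- tin_left_in (a point): the same point of the like, empty tin under the left chute
- ball0_center (a point): centre of a loose steel ball, 24 mm, 55 g, waiting in the feed chute behind the stop (first in the row)
- ball1_center (a point): centre of a loose steel ball, 24 mm, 55 g, waiting in the feed chute behind the stop (second in the row)
- ball2_center (a point): centre of a loose steel ball, 24 mm, 55 g, waiting in the feed chute behind the stop (third in the row)
- jar_a: bystander: small closed amber glass jar, 46 mm wide, 50 mm high; origin under its middle
- jar_b: bystander: small closed clear glass jar, 46 mm wide, 50 mm high; origin under its middle
- tube: bystander: paint tube lying flat, 121 x 31 x 17 mm; origin under its middle, cap to its +x
- brush: bystander: paint brush lying flat, about 200 mm long along its x
- bottle_a: bystander: paint bottle standing, 60 mm wide, 170 mm high; origin under its middle
- bottle_b: bystander: paint bottle standing, 60 mm wide, 170 mm high; origin under its middle
- mug: bystander: white mug, 76 mm wide, 85 mm high; origin under its middle
Mind the look-alikes: they are no part of the job. Leave any black look-alike of the part that bears tin_left_in alone. Leave any red look-alike of the part that bears tin_right_in alone.

How it is judged:
By the outcome, as a careful person would: the job done as asked, in the order asked, and still so for the second after the job is handed in, with the robot touching nothing.
It also fails if it takes over 38 s, if anything falls off the work surface, if the arm or the gripper's body presses on something with over 40 N, if the wrist force passes 120 N, or if a joint passes its speed limit or range.

### The arm

A 7-joint arm with a two-finger parallel gripper is mounted at the origin on the work surface. World frame = base frame: x ahead of the robot, y to its left, z up, the work surface at z = 0. Lengths are in m, angles in rad, forces in N, time in s.
With the tool pointing down it reaches from about 0.4 to 0.875 m from the base axis. Payload 19.3 kg.
Tool frame: the origin (TCP) lies midway between the tips of the shut fingers; the grasp point (between the pads) lies 19 mm behind it (bot.grip_point_offset is the distance from the TCP to the grasp point, in m); z points along the fingers, y is the direction in which the jaws open and shut (so a half turn about z gives the same grasp; the last joint's range is limited). The gripper opens to 85 mm and grips with 20 to 120 N. Pads are 22 mm wide; open, the fingers measure 114 mm over their backs; the gripper's body (76 mm by 85 mm) begins 54 mm behind the grasp point. The pads swing forward as they close: fully open they stand 13 mm farther back than shut.
Start: joints at [1.263, 0.521, -0.036, 1.599, 0.021, 1.021, -0.113], TCP at [0.147, -0.607, 0.231] pointing down, gripper open.
Joint ranges: [-2.91, 2.91], [-0.3, 2.13], [-1.5, 1.42], [0.17, 2.43], [-1.26, 4.41], [0.16, 1.93], [-2.52, 2.52]. Speed limits (rad/s): [1.89, 1.89, 2.39, 2.39, 3.01, 3.01, 3.01].

### API

Orientations are given as [roll, pitch, yaw] about the fixed x, y, z axes, in that order (R = Rz(yaw) Ry(pitch) Rx(roll)).
In Python, from workcell import bot, viewer, workorder gives the robot as it stands.
- The arm moves only by the tool move_arm, never from a script. Its argument "plan" is a list of rows, each a list of 6 numbers: the shift along the tool's x, y, z scaled (see below), then the turn, a rotation vector about the tool's x, y, z scaled (see below). A call has 1 to 5 rows; each row shifts and turns the commanded pose from where the row before left it, along the tool's axes as they then stand; what a row does not reach is not made up. The controller multiplies each number of a shift by 0.025 m and each number of a turn by pi rad. A row lasts 1/10 s, in which the tool goes at most 50 mm and 8.59 degrees, less where a joint would pass 70% of its speed; a pose out of reach is approached as far as the arm can. A call with a number of a shift or a turn outside -1 to 1 is refused whole. A call with a gripper value outside its range is refused whole. "claw" is the closure, from -1 (fully open) to 1 (shut), so that 0 is half open, set as the call begins (left out, the last holds). The fingers move at their own pace and stop on an object; "force" is the grip in N (left out, the last holds). Time passes only in rows, so rows that do not move let the fingers close. It gives the time, the measured TCP pose, the force and the opening at its end, in the units of the state.
- bot.observe(): the state, without advancing time (a new reading comes with each control period).
- viewer.grab_frame(name): name is "side" or "top" or "wrist"; returns the picture (400x640x3 uint8, red, green, blue); there is no depth.
- viewer.camera_info(name): a dict with "K" (3x3 intrinsics, pixels), "D" ([k1, k2, p1, p2, k3] as OpenCV has them; the pictures are not rectified), "R" (3x3) and "t" (3): a world point X has camera coordinates R X + t. Camera axes: x right, y down, z forward; pixel columns grow to the right and rows downward; lengths in m; the calibration is good to about 2 mm. A picture is of the moment at which its call begins: read the wrist's pose just before it. camera_info takes no time and is no camera call; for the wrist camera it gives the pose at the moment of the call.
- workorder.job_done(): hands the job in, once; it reports no verdict.
The state is a dict: "clock": time; "qpos": joint angles; "qd": joint speeds; "joint_efforts": joint torques, N m; "position": TCP position; "tool_rot": TCP orientation; "force": force on the tool from outside, world axes, zero at the start; "moment": the same for the moment, N m; "grip_width": finger opening in m.
Only numpy, scipy, OpenCV 4.12 (cv2) and the standard library are available. Lean on these libraries where they do the work, as an engineer would, in place of code of your own. Each camera call takes 0.05 s, during which the arm holds its last target.

## Working session

There is one attempt and no reset: what is moved stays moved. The work goes in short steps, Python scripts to look and compute and a tool call to move; the robot and the scene stay as the last step left them, time stands still between calls to the robot, and variables do not carry over. Pictures are saved under pics/ and viewed, and the job is handed in when it is done.

Besides the shell and the picture viewer there is one more tool, called after ">>>" as name(argument=value, ...), one argument or row to a line, values as JSON. move_arm: Moves the arm, as the interface text tells. Shifts and turns lie within -1 to 1; 1 stands for 0.025 m of shift or pi rad of turn. Its arguments: {"type":"object","properties":{"plan":{"type":"array","items":{"type":"array","items":{"type":"number"}}},"claw":{"type":"number"},"force":{"type":"number"}},"required":["plan"]}

```bash
mkdir -p pics; ls; python3 - <<'E'
from workcell import bot, viewer, workorder
import cv2
s=bot.observe();print(s)
for n in ["side","top","wrist"]:
    i=viewer.camera_info(n);print(n,i)
    cv2.imwrite(f"pics/{n}0.png",viewer.grab_frame(n)[:,:,::-1])
E
```

```text
pics
{'clock': 0.0, 'qpos': array([ 1.26280026,  0.52200847, -0.0363434 ,  1.5999892 ,  0.02117956,
        1.02109839, -0.11285161]), 'qd': array([-7.97547188e-05,  1.18605208e-03, -1.70546425e-03, -2.06070634e-03,
        1.07291060e-03, -7.37932379e-04,  2.14321738e-04]), 'joint_efforts': array([ 5.17666231e-04, -9.27125359e+01,  1.98021702e+00, -3.69932806e+01,
        1.79105625e-02,  8.14692961e-03,  3.30518742e-05]), 'position': array([ 0.14712724, -0.60709602,  0.23073573]), 'tool_rot': array([-3.14047455e+00,  5.43259084e-05,  2.37737353e-01]), 'force': array([ 0.31958677, -0.01096073, -0.81410299]), 'moment': array([-0.02436608,  0.01536726, -0.00524883]), 'grip_width': 0.08538076700059354}
side {'K': array([[363.35101165,   0.        , 316.73092997],
       [  0.        , 363.35101165, 196.61477034],
       [  0.        ,   0.        ,   1.        ]]), 'D': array([-0.0094928,  0.       ,  0.       ,  0.       ,  0.       ]), 'R': array([[-0.93505866, -0.35442925, -0.00672394],
       [-0.24967917,  0.67193374, -0.69725559],
       [ 0.25164583, -0.65029605, -0.71679106]]),
[... 310 characters left out ...]
4293e-02, -9.99837206e-01,  1.00283084e-03],
       [-9.97103786e-01, -1.80402810e-02, -7.38822615e-02],
       [ 7.38883253e-02,  3.31094226e-04, -9.97266467e-01]]), 't': array([-0.00485957,  0.56584859,  1.45579288])}
wrist {'K': array([[350.72200285,   0.        , 318.26881928],
       [  0.        , 350.72200285, 197.91529133],
       [  0.        ,   0.        ,   1.        ]]), 'D': array([0.01068725, 0.        , 0.        , 0.        , 0.        ]), 'R': array([[ 2.36604225e-01, -9.71605951e-01, -5.62681188e-04],
       [-9.19678827e-01, -2.24145716e-01,  3.22412086e-01],
       [-3.13383624e-01, -7.57665759e-02, -9.46599245e-01]]), 't': array([-0.62439726, -0.04172759,  0.38198998])}
```

View pics/top0.png

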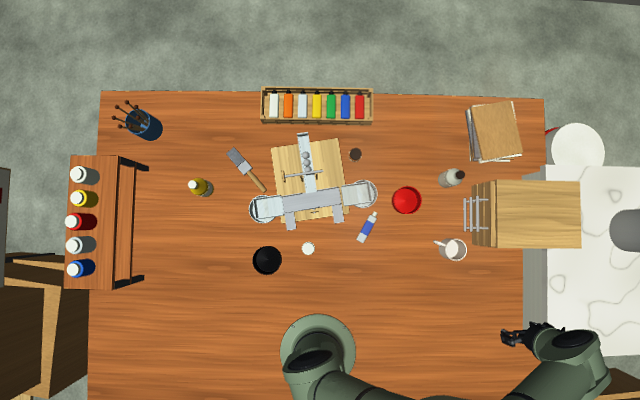

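View pics/side0.png

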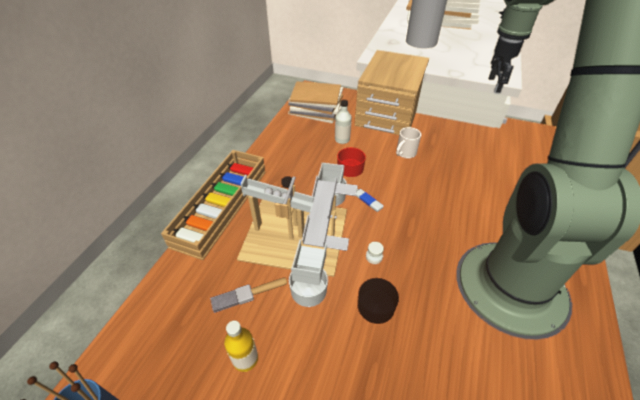

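```bash
python3 - <<'E'
import cv2
a=cv2.imread("pics/top0.png")[120:240,235:390];cv2.imwrite("pics/tc.png",cv2.resize(a,None,fx=5,fy=5,interpolation=cv2.INTER_CUBIC))
a=cv2.imread("pics/side0.png")[150:310,225:385];cv2.imwrite("pics/sc.png",cv2.resize(a,None,fx=3.7,fy=3.7,interpolation=cv2.INTER_CUBIC))
E
```

```text
(no output)
```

View pics/tc.png

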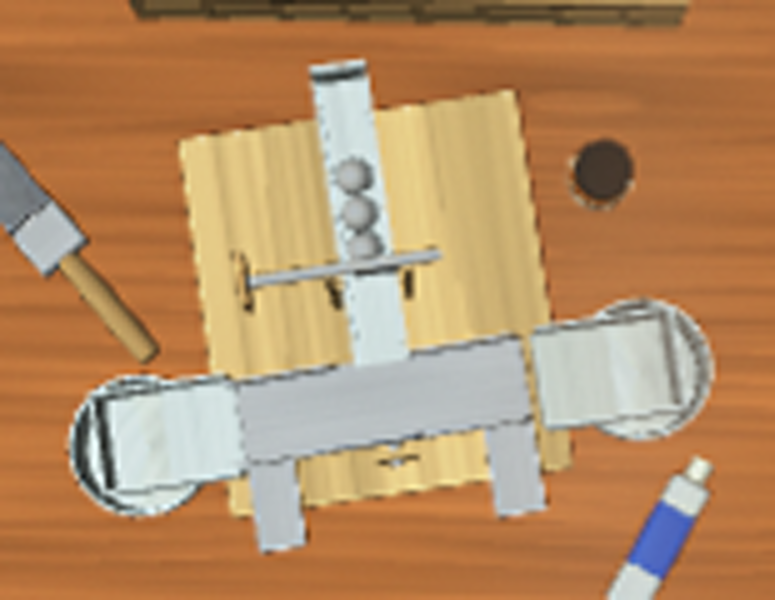

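View pics/sc.png

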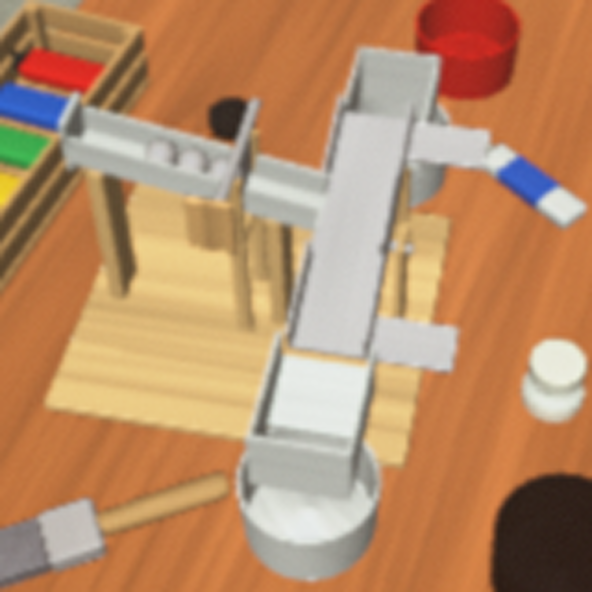

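View pics/wrist0.png

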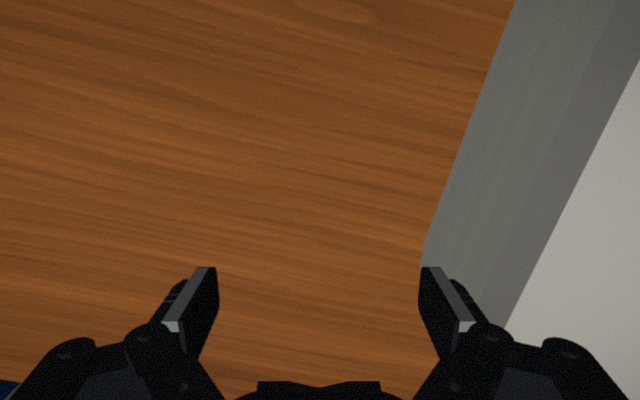

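```bash
cat > h.py <<'E'
import numpy as np, cv2
from workcell import bot, viewer, workorder
def P(n):
    i=viewer.camera_info(n); return i
def ray(n,p,i=None):
    i=i or P(n)
    u=cv2.undistortPoints(np.array([[p]],float),i["K"],i["D"])[0,0]
    R=i["R"];t=i["t"]; return -R.T@t, R.T@np.array([u[0],u[1],1.])
def onz(n,p,z,i=None):
    c,d=ray(n,p,i); return c+d*(z-c[2])/d[2]
def tri(pt,ps):
    c1,d1=ray("top",pt);c2,d2=ray("side",ps)
    s=np.linalg.lstsq(np.c_[d1,-d2],c2-c1,rcond=None)[0]
    a=c1+s[0]*d1;b=c2+s[1]*d2
    return (a+b)/2,np.linalg.norm(a-b)
def proj(n,X,i=None):
    i=i or P(n)
    return cv2.projectPoints(np.array(X,float).reshape(-1,3),cv2.Rodrigues(i["R"])[0],i["t"],i["K"],i["D"])[0][:,0]
T=lambda x,y:((x-2)/5+235,(y-2)/5+120)
S=lambda x,y:((x-1.35)/3.7+225,(y-1.35)/3.7+150)
E
python3 - <<'E'
from h import *
np.set_printoptions(precision=4,suppress=True)
for n,a,b in [("L outer rob",(260,552),(455,370)),("L inner rob",(305,545),(457,325)),("R inner rob",(500,517),(487,167)),("R outer rob",(547,508),(490,130)),
 ("L trough corner",(240,380),(290,345)),("L trough rob corner",(245,462),(366,355)),("R trough far",(520,340),(345,115)),
 ("rod R end",(438,254),(255,103)),("rod L",(250,282),(233,197)),("ball0",(364,246),(229,172)),("ball2",(352,175),(162,154)),
 ("Rchute outer back",(668,318),(360,50))]:
    print(n,*tri(T(*a),S(*b)))
for c in [(180,140),(513,92),(572,467),(232,515)]: print(onz("top",T(*c),0.01))
print("tins z.056",onz("top",T(140,445),.056),onz("top",T(642,368),.056))
E
```

```text
L outer rob [0.4332 0.113  0.1028] 0.003222846344783323
L inner rob [0.4402 0.0825 0.1132] 4.574640268995546e-07
R inner rob [ 0.46   -0.0472  0.1416] 0.0026479094004526905
R outer rob [ 0.4667 -0.0774  0.1509] 0.0018418401078158634
L trough corner [0.5501 0.1297 0.0979] 0.002644639261742761
L trough rob corner [0.4943 0.1244 0.1056] 0.0021202090312975813
R trough far [ 0.5776 -0.0581  0.1473] 0.00035333469753833424
rod R end [ 0.6277 -0.0029  0.1918] 0.00042955793256887874
rod L [0.599  0.1126 0.2171] 0.012410514551252945
ball0 [0.6331 0.0443 0.1627] 0.006481449599206106
ball2 [0.6799 0.0534 0.1732] 0.0026555868714147105
Rchute outer back [ 0.5985 -0.1571  0.1278] 0.005103790861584188
[0.7326 0.1865 0.01  ]
[ 0.7726 -0.0568  0.01  ]
[ 0.4987 -0.1034  0.01  ]
[0.4596 0.1414 0.01  ]
tins z.056 [0.5072 0.203  0.056 ] [ 0.5678 -0.1484  0.056 ]
```

```bash
cat >> h.py <<'E'
def feeder(p,o=(0.546,0.029),yaw=0.168,g=0.0,gate=False):
    p=np.array(p,float).reshape(-1,3)
    if gate:
        c,s=np.cos(g),np.sin(g)  # +g: left end (+y) down
        y=p[:,1]*c+p[:,2]*s; z=-p[:,1]*s+p[:,2]*c
        p=np.c_[p[:,0],y,z+.105]
    c,s=np.cos(yaw),np.sin(yaw)
    return np.c_[o[0]+c*p[:,0]-s*p[:,1],o[1]+s*p[:,0]+c*p[:,1],p[:,2]]
E
cat > ov.py <<'E'
from h import *
import sys
o=eval(sys.argv[1]);yaw=float(sys.argv[2]);g=float(sys.argv[3])
def draw(img,n,f,off):
    big=cv2.resize(img,None,fx=f,fy=f,interpolation=cv2.INTER_CUBIC)
    def poly(X,c):
        q=proj(n,X); q=((q-np.array(off)+.5)*f-.5).round().astype(int)
        cv2.polylines(big,[q.reshape(-1,1,2)],True,c,1)
    pad=lambda s:[[-.05,s*.083-.017,.02],[-.11,s*.083-.017,.02],[-.11,s*.083+.017,.02],[-.05,s*.083+.017,.02]]
    for s in(1,-1): poly(feeder(pad(s),o,yaw,g,True),(0,0,255))
    poly(feeder([[.058,.088,.168],[.092,.088,.168],[.092,.088,.216],[.058,.088,.216]],o,yaw),(255,0,255))
    poly(feeder([[.075,.088,.19],[.075,-.05,.19]],o,yaw),(255,0,0))
    for s in(1,-1): poly(feeder([[-.044,s*.106,.122],[-.044,s*.198,.122],[.026,s*.198,.122],[.026,s*.106,.122]],o,yaw),(0,255,0))
    poly(feeder([[.2,.015,.17],[.016,.015,.133],[.016,-.015,.133],[.2,-.015,.17]],o,yaw),(0,200,255))
    return big
a=cv2.imread("pics/top0.png")[120:240,235:390];cv2.imwrite("pics/"+sys.argv[4]+"t.png",draw(a,"top",5,(235,120)))
a=cv2.imread("pics/side0.png")[150:310,225:385];cv2.imwrite("pics/"+sys.argv[4]+"s.png",draw(a,"side",3.7,(225,150)))
E
python3 ov.py "(0.546,0.029)" 0.168 0.25 o1
```

```text
(no output)
```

View pics/o1t.png

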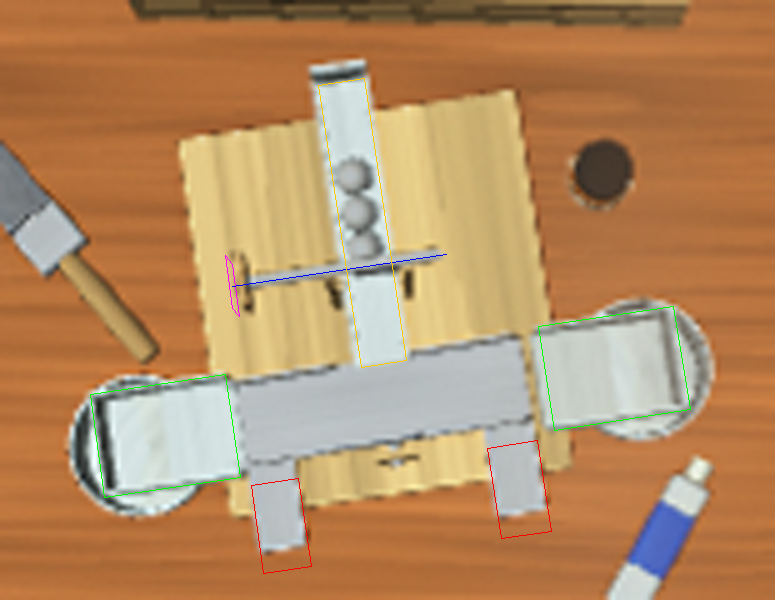

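View pics/o1s.png

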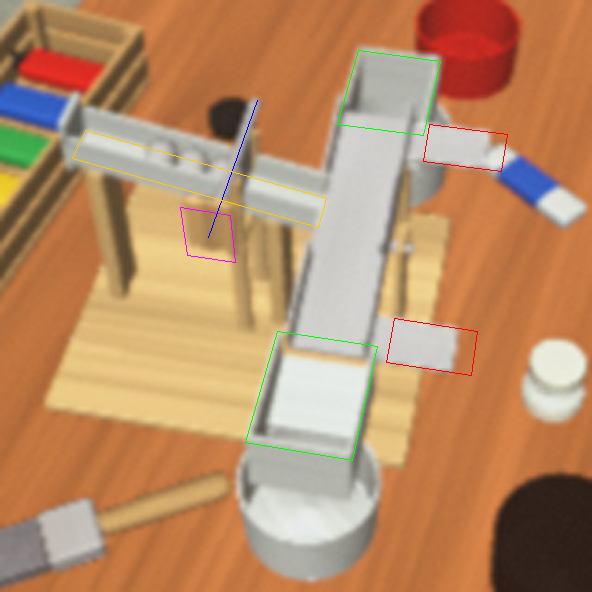

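The right pad, at top (344,215), measures 0.146 m high. The left one, at top (292,221), measures 0.108 m. So the right end is raised and is the one to press. I'm moving over the right pad with the fingers shut.

>>> move_arm(
  plan=[
    [0, 0, 0, 0, 0, 0.022],
    [0.84, -0.95, 0, 0, 0, 0],
    [0.84, -0.95, 0, 0, 0, 0],
    [0.84, -0.95, 0, 0, 0, 0],
    [0.84, -0.95, 0, 0, 0, 0],
  ],
  claw=1,
)

```text
clock: 0.65
position: [0.2145, -0.4984, 0.2311]
tool_rot: [-3.141, 0.0, 0.169]
force: [0.6, -0.6, -0.2]
grip_width: 0.0121
```

>>> move_arm(
  plan=[
    [0.84, -0.95, 0, 0, 0, 0],
    [0.84, -0.95, 0, 0, 0, 0],
    [0.84, -0.95, 0, 0, 0, 0],
    [0.84, -0.95, 0, 0, 0, 0],
    [0.84, -0.95, 0, 0, 0, 0],
  ],
)

```text
clock: 1.15
position: [0.2981, -0.3638, 0.2313]
tool_rot: [-3.142, 0.0, 0.169]
force: [1.3, 0.1, -0.5]
grip_width: -0.0001
```

>>> move_arm(
  plan=[
    [0.84, -0.95, 0, 0, 0, 0],
    [0.84, -0.95, 0, 0, 0, 0],
    [0.84, -0.95, 0, 0, 0, 0],
    [0.84, -0.95, 0, 0, 0, 0],
    [0.84, -0.95, 0, 0, 0, 0],
  ],
)

```text
clock: 1.65
position: [0.3817, -0.2291, 0.2313]
tool_rot: [3.142, -0.0, 0.169]
force: [1.2, -1.3, 0.1]
grip_width: 0.0001
```

>>> move_arm(
  plan=[
    [0.85, -0.96, 0, 0, 0, 0],
    [0.85, -0.96, 0, 0, 0, 0],
    [0.85, -0.96, 0, 0, 0, 0],
    [0.85, -0.96, 0, 0, 0, 0],
    [0.85, -0.96, 0, 0, 0, 0],
  ],
)

```text
clock: 2.15
position: [0.4663, -0.0929, 0.2313]
tool_rot: [-3.142, 0.0, 0.169]
force: [0.3, -1.1, -0.6]
grip_width: 0.0002
```

>>> move_arm(
  plan=[
    [0.5, -0.6, 0, 0, 0, 0],
    [0, 0, 0, 0, 0, 0],
    [0, 0, 0, 0, 0, 0],
  ],
)

```text
clock: 2.45
position: [0.4754, -0.0773, 0.2311]
tool_rot: [3.142, 0.001, 0.169]
force: [-0.3, -0.9, 0.7]
grip_width: 0.0001
```

```bash
python3 - <<'E'
from h import *
s=bot.observe();print(s["position"],s["tool_rot"],s["force"])
i=viewer.camera_info("wrist")
im=viewer.grab_frame("wrist")[:,:,::-1].copy()
q=proj("wrist",feeder([[-.05,-.1,.02],[-.096,-.1,.02],[-.096,-.066,.02],[-.05,-.066,.02]],g=.25,gate=True),i)
cv2.polylines(im,[q.round().astype(int).reshape(-1,1,2)],True,(0,0,255),1)
cv2.imwrite("pics/w1.png",im)
E
```

```text
[ 0.47537391 -0.07734349  0.23109077] [3.14159242e+00 5.99935544e-04 1.69273970e-01] [-0.26584916 -0.89997947  0.6520852 ]
```

View pics/w1.png

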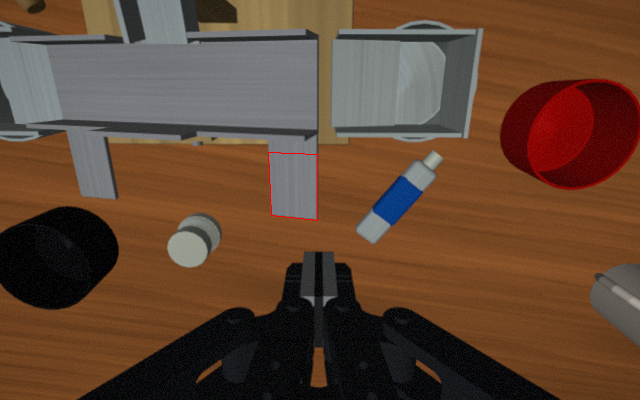

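>>> move_arm(
  plan=[
    [0.46, -0.51, 0, 0, 0, 0],
    [0, 0, 1, 0, 0, 0],
    [0, 0, 1, 0, 0, 0],
    [0, 0, 0.8, 0, 0, 0],
    [0, 0, 0.2, 0, 0, 0],
  ],
)

```text
clock: 3.0
position: [0.4835, -0.0637, 0.1547]
tool_rot: [-3.141, 0.003, 0.167]
force: [-0.7, -1.0, 2.1]
grip_width: 0.0002
```

>>> move_arm(
  plan=[
    [0, 0, 0.15, 0, 0, 0],
    [0, 0, 0.15, 0, 0, 0],
    [0, 0, 0.15, 0, 0, 0],
    [0, 0, 0.15, 0, 0, 0],
    [0, 0, 0.15, 0, 0, 0],
  ],
)

```text
clock: 3.5
position: [0.485, -0.0628, 0.1376]
tool_rot: [3.141, -0.0, 0.169]
force: [-0.0, 0.6, 0.9]
grip_width: 0.0004
```

>>> move_arm(
  plan=[
    [0, 0, 0.2, 0, 0, 0],
    [0, 0, 0.2, 0, 0, 0],
    [0, 0, 0.2, 0, 0, 0],
    [0, 0, 0.2, 0, 0, 0],
    [0, 0, 0.2, 0, 0, 0],
  ],
)

```text
clock: 4.0
position: [0.4848, -0.0627, 0.1121]
tool_rot: [-3.142, 0.0, 0.169]
force: [-0.2, 0.1, 0.9]
grip_width: -0.0
```

```bash
python3 - <<'E'
from h import *
s=bot.observe();print(s["position"],s["force"])
a=viewer.grab_frame("side")[150:310,225:385,::-1];cv2.imwrite("pics/s2.png",cv2.resize(a,None,fx=3.7,fy=3.7,interpolation=cv2.INTER_CUBIC))
E
```

```text
[ 0.48479432 -0.0627375   0.11208114] [-0.19098258  0.10474843  0.90187556]
```

View pics/s2.png

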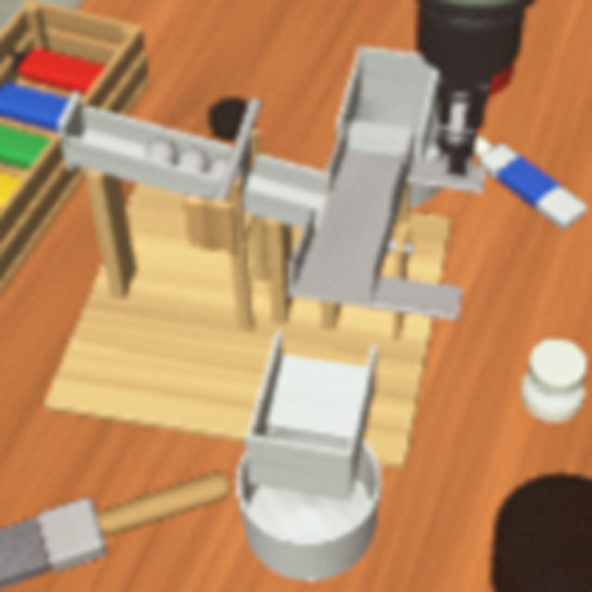

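The gate has rocked over: the left pad in the crop (410,297) is now up. I'll press a little further to make sure it is on its stop, then lift off.

>>> move_arm(
  plan=[
    [0, 0, 0.12, 0, 0, 0],
    [0, 0, 0.12, 0, 0, 0],
    [0, 0, 0, 0, 0, 0],
  ],
)

```text
clock: 4.35
position: [0.485, -0.0627, 0.1065]
tool_rot: [3.142, -0.0, 0.169]
force: [-1.5, 0.2, 4.1]
grip_width: 0.0002
```

>>> move_arm(
  plan=[
    [0, 0, -0.5, 0, 0, 0],
    [0, 0, -1, 0, 0, 0],
    [0, 0, -1, 0, 0, 0],
    [0, 0, -1, 0, 0, 0],
    [0, 0, -1, 0, 0, 0],
  ],
)

```text
clock: 4.85
position: [0.4847, -0.0627, 0.221]
tool_rot: [3.142, -0.001, 0.169]
force: [-0.3, -0.3, 0.1]
grip_width: 0.0002
```

>>> move_arm(
  plan=[
    [0, 0, -1, 0, 0, 0],
    [0, 0, -1, 0, 0, 0],
    [0, 0, 0, 0, 0, 0],
  ],
)

```text
clock: 5.15
position: [0.486, -0.0627, 0.2727]
tool_rot: [3.14, -0.005, 0.169]
force: [0.1, 0.6, -0.6]
grip_width: 0.0002
```

```bash
python3 - <<'E'
from h import *
s=bot.observe();print(s["position"],s["force"],s["qpos"])
im=viewer.grab_frame("wrist")[:,:,::-1].copy();cv2.imwrite("pics/w3.png",im)
a=viewer.grab_frame("side")[150:310,225:385,::-1];cv2.imwrite("pics/s3.png",cv2.resize(a,None,fx=3.7,fy=3.7,interpolation=cv2.INTER_CUBIC))
print(tri((236+0,120+54),(0,0)) if 0 else "")
# paddle outer-face top edge, z=.216 from top, crop picks
for p in [(237,255),(247,311),(250,256),(252,308)]: 
    w=onz("top",T(*p),.216); d=w[:2]-[.546,.029]; c,s_=np.cos(.168),np.sin(.168); print(w,c*d[0]+s_*d[1],-s_*d[0]+c*d[1])
E
```

```text
[ 0.48600028 -0.06273076  0.27270977] [ 0.14675903  0.59487476 -0.59393174] [ 0.25590271  0.26817851 -0.30345413  1.88782538  0.09532068  0.99422742
 -1.49125697]

[0.62187615 0.12335919 0.216     ] 0.09058577842475993 0.08034340755990318
[0.58669635 0.11620092 0.216     ] 0.05470433378825451 0.07916836391971807
[0.62138623 0.1151823  0.216     ] 0.08873549277082082 0.07236356332357974
[0.58863822 0.11311574 0.216     ] 0.05610298687016971 0.07580191763793818
```

View pics/s3.png

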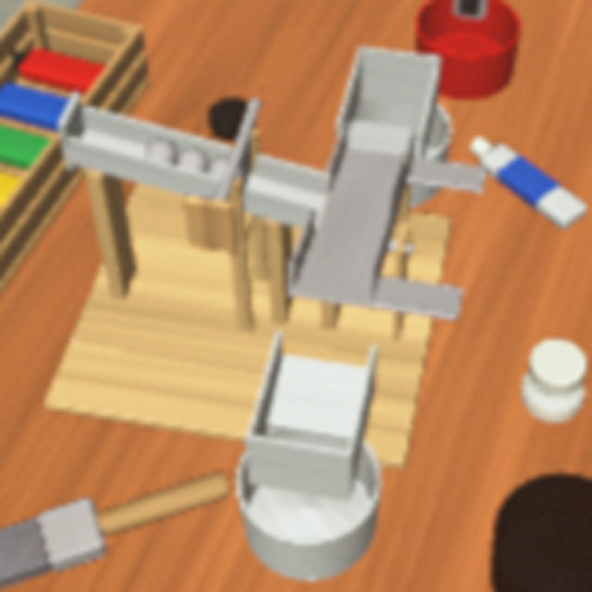

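View pics/w3.png

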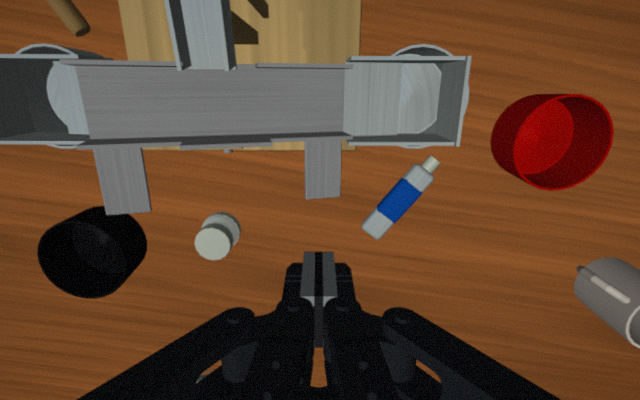

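>>> move_arm(
  plan=[
    [0.656, -0.957, 0, 0, 0, 0],
    [0.656, -0.957, 0, 0, 0, 0],
    [0.656, -0.957, 0, 0, 0, 0],
    [0.656, -0.957, 0, 0, 0, 0],
    [0.656, -0.957, 0, 0, 0, 0],
  ],
)

```text
clock: 5.75
position: [0.5455, 0.07, 0.2683]
tool_rot: [-3.141, 0.001, 0.169]
force: [0.0, -0.3, 0.8]
grip_width: -0.0
```

>>> move_arm(
  plan=[
    [0.656, -0.957, 0, 0, 0, 0],
    [0.656, -0.957, 0, 0, 0, 0],
    [0.656, -0.957, 0, 0, 0, 0],
    [0.656, -0.957, 0, 0, 0, 0],
    [0, 0, 0, 0, 0, 0],
  ],
)

```text
clock: 6.25
position: [0.594, 0.1782, 0.2677]
tool_rot: [-3.14, 0.002, 0.173]
force: [-0.3, 0.4, -0.7]
grip_width: -0.0008
```

```bash
python3 - <<'E'
from h import *
s=bot.observe();print(s["position"],s["tool_rot"],s["force"],s["qpos"])
i=viewer.camera_info("wrist")
im=viewer.grab_frame("wrist")[:,:,::-1].copy()
q=proj("wrist",feeder([[.058,.08,.168],[.092,.08,.168],[.092,.08,.216],[.058,.08,.216]]),i)
cv2.polylines(im,[q.round().astype(int).reshape(-1,1,2)],True,(0,0,255),1)
cv2.imwrite("pics/w4.png",im)
E
```

```text
[0.59400421 0.1781607  0.26766242] [-3.13979548e+00  1.67111844e-03  1.72703830e-01] [-0.29444373  0.42566764 -0.70690711] [-0.14560097  0.49891969 -0.35520652  1.55716271  0.1835051   1.11989572
 -1.93946462]
```

View pics/w4.png

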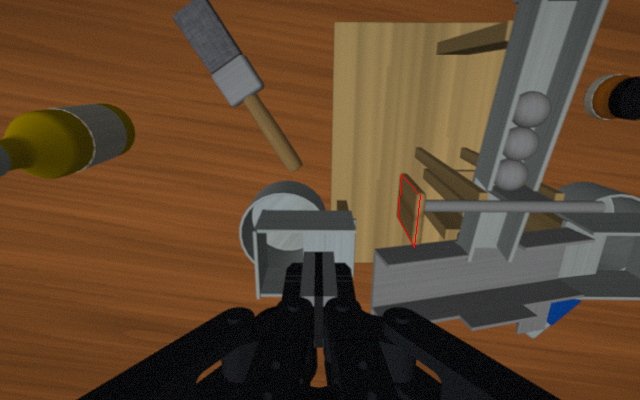

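The overlay sits on the paddle's outer face at wrist pixels (400–425, 175–247). Lowering beside it, 55 mm clear.

>>> move_arm(
  plan=[
    [0, 0, 0.9, 0, 0, 0],
    [0, 0, 0.9, 0, 0, 0],
    [0, 0, 0.9, 0, 0, 0],
    [0, 0, 0.7, 0, 0, 0],
    [0, 0, 0, 0, 0, 0],
  ],
)

```text
clock: 6.8
position: [0.5927, 0.1728, 0.1816]
tool_rot: [3.141, 0.004, 0.168]
force: [-1.0, -0.1, -0.0]
grip_width: -0.0001
```

>>> move_arm(
  plan=[
    [0, 0.4, 0, 0, 0, 0],
    [0, 0.4, 0, 0, 0, 0],
    [0, 0.4, 0, 0, 0, 0],
    [0, 0.2, 0, 0, 0, 0],
    [0, 0.0, 0, 0, 0, 0],
  ],
)

```text
clock: 7.3
position: [0.6005, 0.1385, 0.1844]
tool_rot: [3.141, -0.001, 0.167]
force: [0.7, 0.4, -0.3]
grip_width: 0.0
```

```bash
python3 - <<'E'
from h import *
s=bot.observe();print(s["position"],s["force"])
im=viewer.grab_frame("wrist")[:,:,::-1].copy()
cv2.imwrite("pics/w5.png",im)
E
```

```text
[0.60046443 0.1384824  0.18444364] [ 0.66132751  0.40723007 -0.32315224]
```

View pics/w5.png

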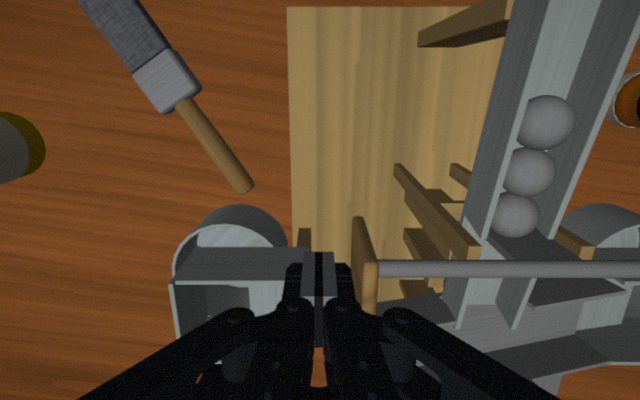

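>>> move_arm(
  plan=[
    [0, 0.12, 0, 0, 0, 0],
    [0, 0.12, 0, 0, 0, 0],
    [0, 0.12, 0, 0, 0, 0],
  ],
)

```text
clock: 7.65
position: [0.6015, 0.1312, 0.1841]
tool_rot: [-3.141, -0.0, 0.169]
force: [-1.2, 0.8, 0.3]
grip_width: 0.0
```

>>> move_arm(
  plan=[
    [0, 0.15, 0, 0, 0, 0],
    [0, 0.15, 0, 0, 0, 0],
    [0, 0.15, 0, 0, 0, 0],
  ],
)

```text
clock: 7.95
position: [0.6035, 0.1195, 0.1841]
tool_rot: [-3.142, 0.0, 0.169]
force: [-0.7, 0.9, 0.4]
grip_width: -0.0003
```

>>> move_arm(
  plan=[
    [0, 0.15, 0, 0, 0, 0],
    [0, 0.15, 0, 0, 0, 0],
    [0, 0.15, 0, 0, 0, 0],
  ],
)

```text
clock: 8.25
position: [0.6054, 0.1084, 0.1841]
tool_rot: [-3.142, 0.0, 0.169]
force: [-1.5, 1.6, 1.3]
grip_width: 0.0001
```

```bash
python3 - <<'E'
from h import *
s=bot.observe();print(s["position"],s["force"])
im=viewer.grab_frame("wrist")[:,:,::-1].copy()
cv2.imwrite("pics/w6.png",im)
E
```

```text
[0.60538164 0.10837055 0.18405125] [-1.45977768  1.57276726  1.30965854]
```

View pics/w6.png

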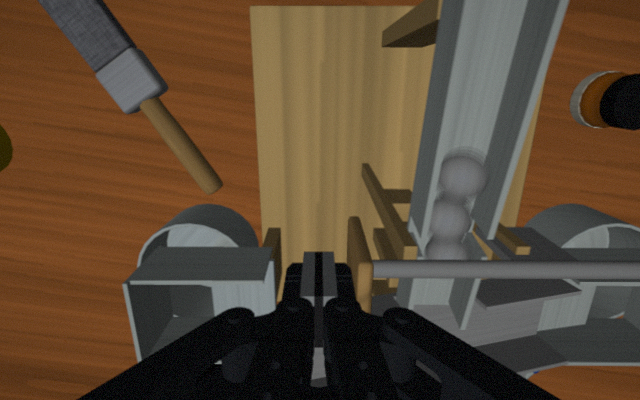

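>>> move_arm(
  plan=[
    [0, 0.15, 0, 0, 0, 0],
    [0, 0.15, 0, 0, 0, 0],
    [0, 0, 0, 0, 0, 0],
  ],
)

```text
clock: 8.6
position: [0.6068, 0.1005, 0.184]
tool_rot: [3.141, 0.0, 0.168]
force: [0.1, 0.2, 0.4]
grip_width: -0.0003
```

```bash
python3 - <<'E'
from h import *
s=bot.observe();print(s["position"],s["force"])
im=viewer.grab_frame("wrist")[:,:,::-1].copy()
cv2.imwrite("pics/w7.png",im)
E
```

```text
[0.60675421 0.1005444  0.18399398] [0.14644772 0.18030601 0.35572916]
```

View pics/w7.png

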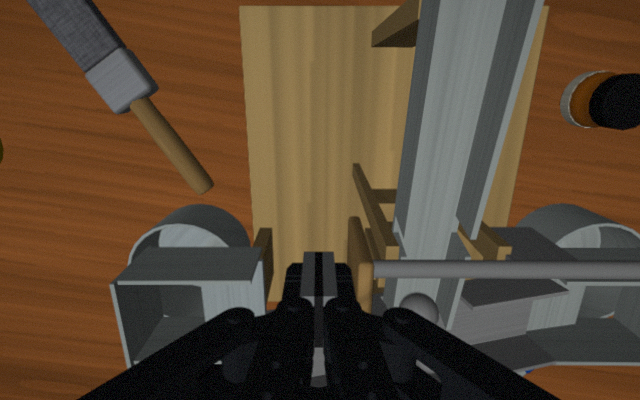

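The balls have passed the stop. I'm backing off and checking where they went.

>>> move_arm(
  plan=[
    [0, -0.3, 0, 0, 0, 0],
    [0, -0.8, 0, 0, 0, 0],
    [0, -0.8, 0, 0, 0, 0],
    [0, -0.5, 0, 0, 0, 0],
    [0, 0, -0.5, 0, 0, 0],
  ],
)

```text
clock: 9.15
position: [0.5953, 0.1625, 0.1957]
tool_rot: [-3.141, 0.002, 0.172]
force: [0.8, -0.4, -0.1]
grip_width: 0.0001
```

>>> move_arm(
  plan=[
    [0, 0, -1, 0, 0, 0],
    [0, 0, -1, 0, 0, 0],
    [0, 0, -1, 0, 0, 0],
    [-1, -0.5, -0.5, 0, 0, 0],
    [-1, -0.5, 0, 0, 0, 0],
  ],
)

```text
clock: 9.65
position: [0.5434, 0.1762, 0.2865]
tool_rot: [-3.141, -0.003, 0.167]
force: [0.4, 0.7, -0.2]
grip_width: -0.0003
```

>>> move_arm(
  plan=[
    [-1, -0.9, 0, 0, 0, 0],
    [-1, -0.9, 0, 0, 0, 0],
    [-1, -0.9, 0, 0, 0, 0],
    [-0.5, -0.9, 0, 0, 0, 0],
    [0, 0, 0, 0, 0, 0],
  ],
)

```text
clock: 10.15
position: [0.4401, 0.2527, 0.2853]
tool_rot: [-3.141, -0.001, 0.172]
force: [0.5, 0.4, -0.4]
grip_width: 0.0002
```

```bash
python3 - <<'E'
from h import *
s=bot.observe();print(s["position"],s["force"],s["clock"])
a=viewer.grab_frame("side")[140:310,215:395,::-1];b=viewer.grab_frame("top")[120:250,235:430,::-1]
cv2.imwrite("pics/s8.png",cv2.resize(a,None,fx=3.5,fy=3.5,interpolation=cv2.INTER_CUBIC))
cv2.imwrite("pics/t8.png",cv2.resize(b,None,fx=4,fy=4,interpolation=cv2.INTER_CUBIC))
E
```

```text
[0.44006227 0.25272748 0.285322  ] [ 0.45276896  0.41645694 -0.35572025] 10.15
```

View pics/s8.png

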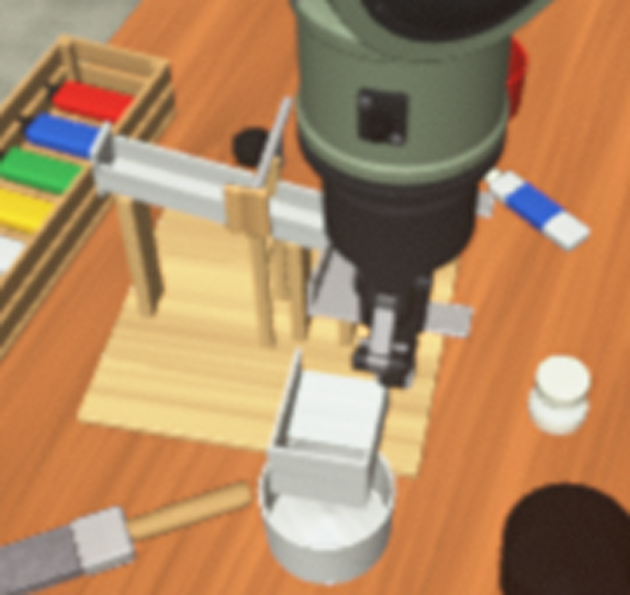

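View pics/t8.png

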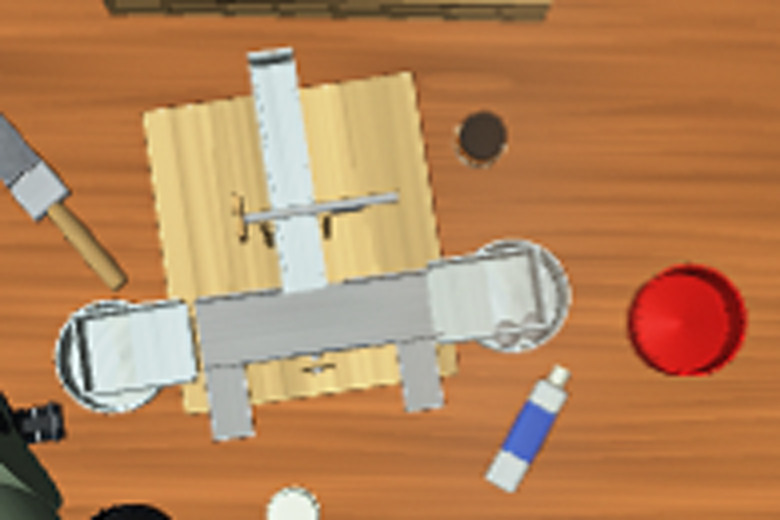

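>>> move_arm(
  plan=[
    [-0.12, 0.98, 0, 0, 0, 0],
    [-0.12, 0.98, 0, 0, 0, 0],
    [-0.12, 0.98, 0, 0, 0, 0],
    [-0.12, 0.98, 0, 0, 0, 0],
    [-0.12, 0.98, 0, 0, 0, 0],
  ],
)

```text
clock: 10.75
position: [0.4481, 0.1252, 0.2844]
tool_rot: [3.141, -0.0, 0.167]
force: [0.6, -0.2, 0.6]
grip_width: 0.0
```

>>> move_arm(
  plan=[
    [-0.12, 0.98, 0, 0, 0, 0],
    [-0.12, 0.98, 0, 0, 0, 0],
    [-0.12, 0.98, 0, 0, 0, 0],
    [-0.12, 0.98, 0, 0, 0, 0],
    [-0.12, 0.98, 0, 0, 0, 0],
  ],
)

```text
clock: 11.25
position: [0.4535, 0.0018, 0.2844]
tool_rot: [3.141, -0.0, 0.167]
force: [-0.5, -0.6, -1.5]
grip_width: 0.0004
```

>>> move_arm(
  plan=[
    [-0.12, 0.98, 0, 0, 0, 0],
    [-0.12, 0.98, 0, 0, 0, 0],
    [-0.12, 0.98, 0, 0, 0, 0],
    [-0.12, 0.98, 0, 0, 0, 0],
    [-0.12, 0.98, 0, 0, 0, 0],
  ],
)

```text
clock: 11.75
position: [0.4589, -0.1216, 0.2844]
tool_rot: [3.141, -0.0, 0.167]
force: [-0.0, -0.1, -0.3]
grip_width: -0.0001
```

>>> move_arm(
  plan=[
    [0, 0.5, 0, 0, 0, 0],
    [0, 0, 0, 0, 0, 0],
    [0, 0, 0, 0, 0, 0],
  ],
)

```text
clock: 12.05
position: [0.4611, -0.1311, 0.284]
tool_rot: [-3.141, 0.0, 0.168]
force: [-0.7, 0.6, -0.3]
grip_width: -0.0002
```

```bash
python3 - <<'E'
from h import *
s=bot.observe();print(s["position"],s["force"],s["clock"])
cv2.imwrite("pics/w9.png",viewer.grab_frame("wrist")[:,:,::-1])
a=viewer.grab_frame("side")[140:310,215:395,::-1]
cv2.imwrite("pics/s9.png",cv2.resize(a,None,fx=3.5,fy=3.5,interpolation=cv2.INTER_CUBIC))
E
```

```text
[ 0.4611326  -0.1311153   0.28403831] [-0.69509775  0.60924554 -0.33610903] 12.05
```

View pics/w9.png

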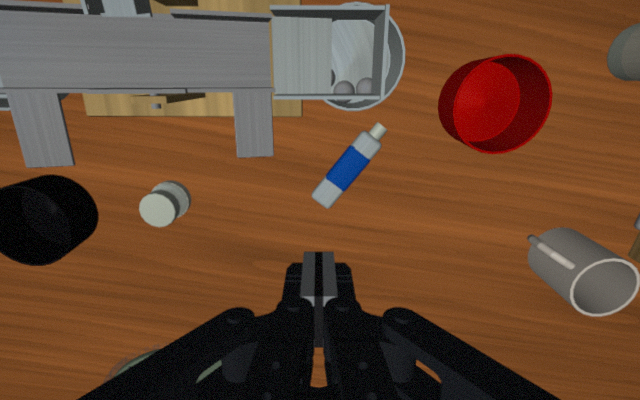

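View pics/s9.png

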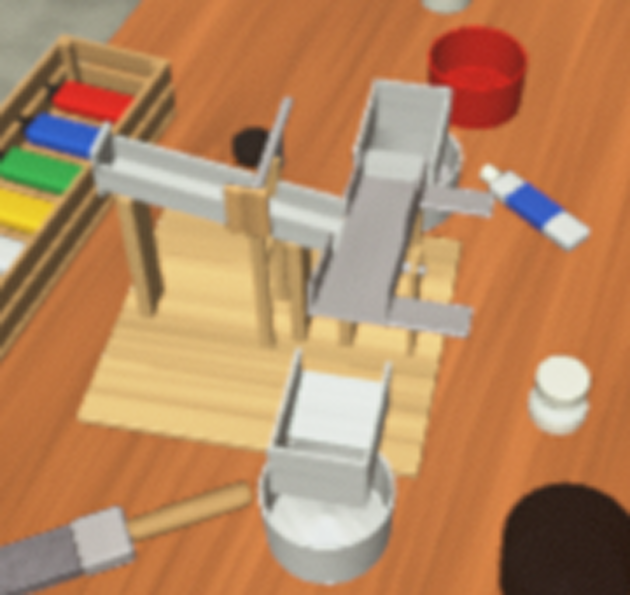

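```bash
python3 - <<'E'
import cv2
a=cv2.imread("pics/w9.png")[0:120,260:420];cv2.imwrite("pics/w9c.png",cv2.resize(a,None,fx=4.5,fy=4.5,interpolation=cv2.INTER_CUBIC))
E
```

```text
(no output)
```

View pics/w9c.png

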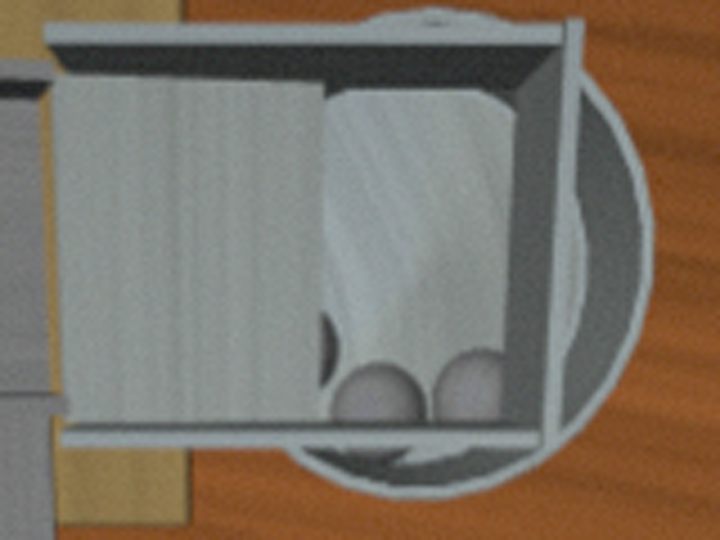

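The crop shows three balls in the right tin, at (380,395), (470,390) and the edge of one at (325,350). The robot is touching nothing, so I'm handing in.

```bash
python3 -c "
from workcell import workorder
print(workorder.job_done())"
```

```text
the job is handed in; nothing more can be done
None
```

The feeder is switched to the right tin and all three balls are in it; I handed the job in at about 12 s on the robot's clock.

- **Gate:** The right end was the raised one. I pressed its pad down with shut fingers until it sat on its stop, with about 4 N showing at the end. It stayed over after I lifted off.
- **Ball stop:** I pushed the paddle to the right with about 2 N, until the balls ran and its face stood roughly 40 mm in by estimate.
- **Last checks:** The feed chute and gate were empty. The wrist view showed three balls in the right tin, two clearly and only the edge of the third. The left tin, the look-alike tins and the bystanders I could see had not visibly moved. The robot was clear of everything.
- **Disagreements:** In the pictures the pads ended about 14 mm nearer the axle than described. The paddle started about 8 mm further in than the nominal shut position (up to 6 mm is allowed), which may partly be error in my pose estimate. I went by the pictures for both.

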